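# Lock the mirror carriage and hold the filter cell home

### The arm

A 6-joint arm with a two-finger parallel gripper is mounted at the origin on the work surface. World frame = base frame: x ahead of the robot, y to its left, z up, the work surface at z = 0. Lengths are in m, angles in rad, forces in N, time in s.
With the tool pointing down it reaches from about 0.35 to 0.775 m from the base axis. Payload 7.3 kg.
Tool frame: the origin (TCP) lies between the finger pads; the fingertips stand 8 mm ahead of it and the grasp point (between the pads) lies 11 mm behind it (robot.nose_length is the distance from the TCP to the fingertips, in m); z points along the fingers, y is the line along which they close (so a half turn about z gives the same grasp; the last joint's range is limited). The gripper opens to 92 mm and grips with 3 to 60 N. Pads are 19 mm wide; open, the fingers measure 130 mm over their backs; the gripper's body (75 mm by 190 mm) begins 47 mm behind the grasp point.
Start: joints at [-1.322, 0.342, 1.524, -0, 1.275, -0.146], TCP at [0.202, -0.485, 0.235] pointing down, gripper open.
Joint ranges: [-2.53, 2.53], [-0.77, 2.02], [0.04, 2.7], [-1, 4.14], [0.28, 2.66], [-3.11, 3.11]. Speed limits (rad/s): [2.57, 2.57, 3.14, 3.14, 3.14, 3.14].

### API

Orientations are given as [roll, pitch, yaw] about the fixed x, y, z axes, in that order (R = Rz(yaw) Ry(pitch) Rx(roll)).
In Python, from cell import robot gives the robot as it stands. The module is installed in compiled form; this text tells all that it offers.
- The arm moves only by the shell command python3 -m jog 'ROWS' [FORCE]. ROWS is JSON, a list that holds one entry, the list of rows, each a list of 5 numbers: the gripper's target within -1 to 1 (fully open at 1, half-way at 0, shut at -1), then the shift along the tool's x, y, z in m, then the turn about the tool's z in rad. A call has 1 to 5 rows; each row is the pose to reach, as a shift and turn from the pose commanded when the call began, along the tool's axes at that moment; what a row does not reach only later rows make up. A row lasts 1/12 s, in which the tool goes at most 41.7 mm and 7.16 degrees, less where a joint would pass 70% of its speed; a pose out of reach is approached as far as the arm can. A call with a gripper value outside its range is refused whole. The fingers move at their own pace and stop on an object; FORCE is the grip in N (left out, the last holds). Time passes only in rows, so rows that repeat a pose let the fingers close. It gives the time, the measured TCP pose, the force, the opening and the grip force at its end, in the units of the state.
- robot.observe(): the state, without advancing time (a new reading comes with each control period).
- robot.read_camera(name): name is "scene" or "side" or "wrist"; returns the picture (400x640x3 uint8, red, green, blue); there is no depth.
- robot.camera_model(name): a dict with "camera_matrix" (3x3 intrinsics, pixels), "position" and "attitude" of the camera in the world; the wrist camera has in their place "mount" (4x4, takes a point from camera to tool coordinates, whose origin is the TCP and whose axes are the flange's). Camera axes: x right, y down, z forward; pixel columns grow to the right and rows downward; lengths in m; the calibration is good to about 2 mm. A picture is of the moment at which its call begins: read the wrist's pose just before it. camera_model takes no time and is no camera call.
- robot.hand_in(): hands the job in; it is judged then, once.
The state is a dict: "time": time; "qpos": joint angles; "qvel": joint speeds; "joint_efforts": joint torques, N m; "tool_pos": TCP position; "tool_rot": TCP orientation; "contact_force": force on the tool from outside, world axes, zero at the start; "torque": the same for the moment, N m; "opening": finger opening in m; "grip_force": force on a finger pad.
Only numpy, scipy, OpenCV 4.12 (cv2) and the standard library are available. Lean on these libraries where they do the work, as an engineer would, in place of code of your own. Each camera call takes 0.05 s, during which the arm holds its last target. There are 200 camera calls.

### The job

On the optical bench, flip the steel cam lever of the mirror carriage all the way down to lock the carriage on its rail. Then turn the knurled collar of the filter cell on top of the mirror cube until its hidden keyways drop over the pins, press the cell fully home against its spring, and finish while still gripping the collar and holding it pressed home, ready for its set screw to be tightened. Do not shift the carriage along the rail, and leave the loose things on the table where they are.

Things in the scene. Friction and masses are not known exactly. Their poses are not given: they have to be found in the camera images.
- bench: Aluminium optical bench rail fixed on the table, 660 mm long (its y axis), foot flange 120 mm wide (its x axis) and 12 mm high, 40 mm high in all. Origin: centre of its underside; its -x side faces the robot. At its +y end stands a grey lamp house (top 136 mm above the table), at its -y end a lens in a ring and a white screen (top 158 mm).
- carriage: Black carriage sliding along the bench's y axis, 150 mm long, 88 mm wide, top 56 mm above the table; a black 60 mm mirror cube stands on its -y half, the cam lever sits on its front near its +y end. Origin on the table under its middle, axes as the bench's. Sliding it takes about 2 N with the lever up, about 10 N locked.
- port_seat (a point): Centre of the top of the port seat, a 56 mm disc on top of the mirror cube, 130 mm above the table, fixed to the carriage; z up, axes as the bench's. A spigot with three 5 mm radial pins, 120 degrees apart and hidden inside the collar, stands up from it.
- filter_cell: Filter cell on the port: knurled aluminium collar, 52 mm outer diameter, 36 mm high, with a glass in its top. Origin: centre of the collar's lower rim, z up; this frame moves up and down with the cell but does not turn with the collar. It cannot be lifted off. At first the collar's inner lip rests on the pins, its lower rim 9 mm above the port seat; on the pins it does not go down even under 20 N.
- collar_grip (a point): Point on the collar's axis 25 mm above its lower rim, at a good height to grip it. The collar turns freely both ways (0.02 N m, no end stops, stays where it is left). Its three straight keyways, 120 degrees apart and 4 mm wider than the pins, are hidden; they start at an unknown angle, 0.25 rad or more from the pins.
- cell_glass (a point): Middle of the top of the filter cell, 36 mm above the collar's lower rim. With keyways and pins within about 0.09 rad the cell sinks 2 mm by its weight if free to, and can be pressed down 9 mm until the lower rim sits on the port seat. A spring of 1 N per mm pushes it up again: about 7 N holds it home, and it rises when let go.
- cam_lever (a joint): Lever angle in rad: 0 fully raised, 1.22 locked, fully down at its stop; starts at 0 to 0.25. A flat steel bar reaching 80 mm from its pivot, which lies along the bench's y axis: at angle q it points to the bench's -x side, 1.309 - q rad above the level. Let go part of the way down it may creep back; fully down it stays. Up to about 8 N at its grip over the last 0.6 rad.
- cam_pivot (a point): Pivot of the cam lever, 24 mm above the table on the carriage's front (-x) side, 75 mm along the bench's +y axis from the filter cell's axis and 53 mm to its -x side. Fixed to the carriage; axes as the bench's.
- lever_grip (a point): Middle of the cam lever's thick end (14 mm wide along the bench's y axis, 10 mm thick, 34 mm long), 64 mm from its pivot. Turns with the lever.
- lens_cell: Loose smooth black lens cell, 38 mm across and 16 mm high, lying in front of the bench; origin at the centre of its underside. A bystander.
- screwdriver: Loose screwdriver, 150 mm long and 26 mm thick, lying in front of the bench's +y end; origin under its middle. A bystander.
- prism: Loose clear block, 30 x 80 x 30 mm, behind the bench; origin at the centre of its underside. A bystander.
- slide_box: Loose black box with dividers, 70 x 120 x 45 mm, on the robot's right; origin at the centre of its underside. A bystander.
- pen_cup: Loose plastic cup with pens, 76 mm across, 100 mm high (150 mm with the pens), on the robot's left; origin at the centre of its underside. A bystander.

How it is judged:
By the outcome, as a careful person would: the job done as asked, in the order asked, and still so for the second after the job is handed in, while the arm keeps its last pose, push and grip.
It also fails if it takes over 64 s, if anything falls off the work surface, if the arm or the gripper's body presses on something with over 40 N, if the wrist force passes 120 N, or if a joint passes its speed limit or range.

## Working session

There is one attempt and no reset: what is moved stays moved. The work goes in short steps, Python scripts to look and compute and a shell command to move; the robot and the scene stay as the last step left them, time stands still between calls to the robot, and variables do not carry over. Pictures are saved under pics/ and viewed, at most 10 in all, crops included, and the job is handed in when it is done.

```bash
mkdir -p pics; ls
cat > h.py <<'E'
from cell import robot
import numpy as np, cv2
np.set_printoptions(precision=4,suppress=True)
def shot(n,f):
    s=robot.observe(); im=robot.read_camera(n); cv2.imwrite('pics/'+f,im[:,:,::-1]); return s,im
E
python3 - <<'E'
from h import *
for n in ["scene","side","wrist"]:
    shot(n,n+"0.png"); print(n,robot.camera_model(n))
print(robot.observe())
E
```

```text
pics
scene {'camera_matrix': array([[369.36  ,   0.    , 321.1129],
       [  0.    , 369.36  , 199.0615],
       [  0.    ,   0.    ,   1.    ]]), 'position': array([ 1.2883, -0.188 ,  0.6701]), 'attitude': array([-2.1773, -0.0027,  1.3445])}
side {'camera_matrix': array([[471.7652,   0.    , 317.5452],
       [  0.    , 471.7652, 206.4678],
       [  0.    ,   0.    ,   1.    ]]), 'position': array([-0.0287,  0.7031,  1.1013]), 'attitude': array([-2.4068, -0.0163, -2.4592])}
wrist {'camera_matrix': array([[329.6103,   0.    , 320.0329],
       [  0.    , 329.6103, 200.0295],
       [  0.    ,   0.    ,   1.    ]]), 'mount': array([[-0.0003, -0.9582, -0.286 ,  0.078 ],
       [ 1.    , -0.    , -0.0008, -0.0001],
       [ 0.0007, -0.286 ,  0.9582, -0.1495],
       [ 0.    ,  0.    ,  0.    ,  1.    ]])}
{'time': 0.15, 'qpos': array([-1.322 ,  0.3425,  1.5248,  0.    ,  1.2754, -0.146 ]), 'qvel': array([-0.001 , -0.0008, -0.0033,  0.0014, -0.0006,  0.0021]), 'joint_efforts': array([  0.0015, -43.1466, -24.4354,   0.0718,   0.0537,  -0.0001]), 'tool_pos': array([ 0.2019, -0.4843,  0.2342]), 'tool_rot': array([-3.1405, -0.0002,  0.3948]), 'contact_force': array([-0.8749,  0.4676, -0.2935]), 'torque': array([-0.0232,  0.0751, -0.0004]), 'grip_force': 0.0, 'opening': 0.09178338507800578}
```

View pics/scene0.png

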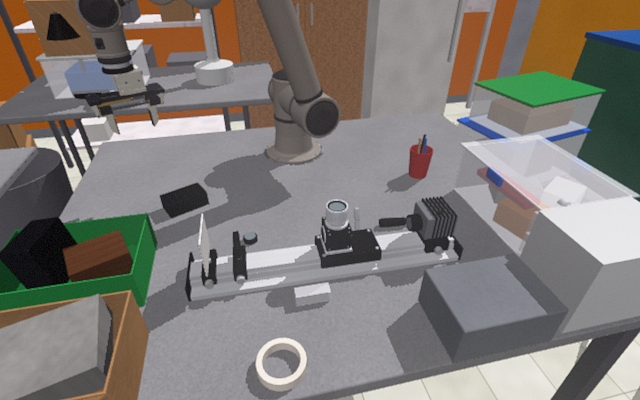

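View pics/side0.png

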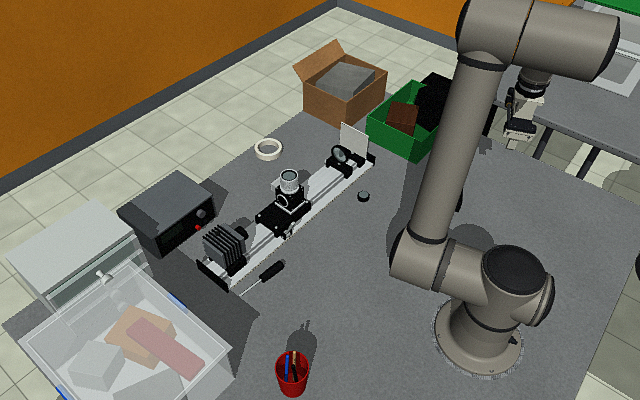

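The scene view shows the collar's top glass at about (337,206), the lever tip at (357,212), and the bench foot's far-from-robot edge running (195,297)–(460,262). The side view shows the collar top at (289,174), the lever at about (290,235), and the bench's robot-side edge running about (232,290)–(375,163).

```bash
cat >> h.py <<'E'
from scipy.spatial.transform import Rotation as Ro
def cam(n,s=None):
    m=robot.camera_model(n); K=m['camera_matrix']
    if n=='wrist':
        R=Ro.from_euler('xyz',s['tool_rot']).as_matrix(); M=m['mount']
        return K,R@M[:3,:3],R@M[:3,3]+s['tool_pos']
    return K,Ro.from_euler('xyz',m['attitude']).as_matrix(),m['position']
def ray(n,p,z,s=None):
    K,R,t=cam(n,s); d=R@np.linalg.inv(K)@[p[0],p[1],1]; return t+d*(z-t[2])/d[2]
def tri(n1,p1,n2,p2,s1=None,s2=None):
    L=[]
    for n,p,s in((n1,p1,s1),(n2,p2,s2)):
        K,R,t=cam(n,s); d=R@np.linalg.inv(K)@[p[0],p[1],1]; L.append((t,d/np.linalg.norm(d)))
    A=sum(np.eye(3)-np.outer(d,d) for t,d in L); b=sum((np.eye(3)-np.outer(d,d))@t for t,d in L)
    x=np.linalg.solve(A,b); return x,[np.linalg.norm(np.cross(x-t,d)) for t,d in L]
def proj(n,X,s=None):
    K,R,t=cam(n,s); q=K@R.T@(np.array(X)-t); return q[:2]/q[2]
E
python3 - <<'E'
from h import *
print(ray('scene',(337,206),.175),ray('side',(289,174),.175),tri('scene',(337,206),'side',(289,174)))
a,b=ray('scene',(195,297),0.0),ray('scene',(460,262),0.0); print(a,b,np.linalg.norm(a-b))
a,b=ray('side',(232,290),0.0),ray('side',(375,163),0.0); print(a,b,np.linalg.norm(a-b))
for n,c in(('scene',(340,215)),('side',(290,205))):
    im=cv2.imread(f'pics/{n}0.png'); x,y=c
    cv2.imwrite(f'pics/c{n}.png',cv2.resize(im[y-50:y+50,x-65:x+65],None,fx=5,fy=5,interpolation=cv2.INTER_CUBIC) )
a,b=[cv2.imread(f'pics/c{n}.png') for n in('scene','side')]
cv2.imwrite('pics/both.png',cv2.resize(np.vstack([a,b]),(390,600)))
E
```

```text
[0.6282 0.0027 0.175 ] [ 0.627  -0.0001  0.175 ] (array([0.6272, 0.0016, 0.1752]), [np.float64(0.001447207827236368), np.float64(0.001447207827236381)])
[ 0.6685 -0.3411  0.    ] [0.7011 0.3138 0.    ] 0.655700722451467
[0.5704 0.3041 0.    ] [ 0.5605 -0.3641  0.    ] 0.668335649015286
```

View pics/both.png

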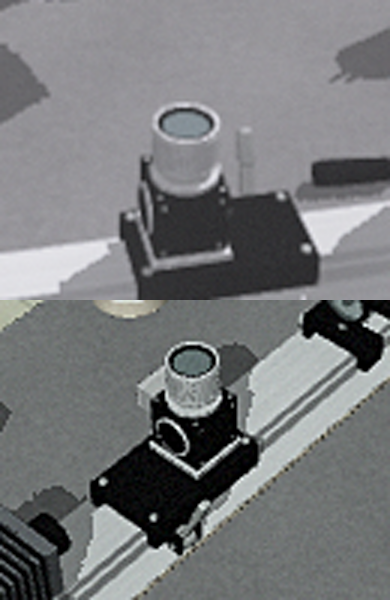

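The crops confirm the collar glass at scene (337.7,206) and side (289,175). The lever tip is at scene (356.7,208) and side (294,223), in front of the carriage. The carriage points agree with the given sizes, so I'm moving to above it for a close look.

```bash
python3 -c "
from h import *
print(tri('scene',(356.7,209),'side',(294,224)))"
python3 -m jog '[[[0,0.032,-0.021,-0.001,0.084],[-1,0.064,-0.042,-0.002,0.168],[-1,0.096,-0.062,-0.003,0.252],[-1,0.128,-0.083,-0.005,0.336],[-1,0.16,-0.104,-0.006,0.42]]]' 10
for i in 1 2 3; do python3 -m jog '[[[-1,0.016,-0.025,-0.001,0],[-1,0.032,-0.05,-0.002,0],[-1,0.048,-0.075,-0.003,0],[-1,0.064,-0.1,-0.004,0],[-1,0.08,-0.125,-0.005,0]]]'; done
python3 - <<'E'
from h import *
s,im=shot('wrist','w1.png'); print(s['time'],s['tool_pos'],s['tool_rot'],s['qpos'],proj('wrist',(.627,.001,.175),s),proj('wrist',(.576,.077,.024),s))
E
```

```text
(array([0.5424, 0.0803, 0.0931]), [np.float64(0.001514242816939912), np.float64(0.0015142428169400317)])
time: 0.57
tool_pos: [0.3102, -0.3255, 0.2407]
tool_rot: [-3.141, 0.0, -0.03]
contact_force: [1.1, -0.8, 0.6]
opening: 0.063
grip_force: 0.0
time: 0.98
tool_pos: [0.3932, -0.2027, 0.2457]
tool_rot: [-3.142, 0.0, -0.025]
contact_force: [-0.0, -0.0, 0.4]
opening: 0.0297
grip_force: 0.0
time: 1.4
tool_pos: [0.4764, -0.0797, 0.2506]
tool_rot: [3.142, 0.0, -0.025]
contact_force: [-0.3, 0.2, -0.8]
opening: 0.0011
grip_force: 0.0
time: 1.82
tool_pos: [0.5595, 0.0432, 0.2555]
tool_rot: [3.141, 0.001, -0.025]
contact_force: [0.3, 0.3, -0.6]
opening: 0.0006
grip_force: 0.0
1.8167 [0.5595 0.0432 0.2555] [ 3.1415  0.0006 -0.0251] [-0.0595  0.3945  1.3864 -0.0001  1.3612  1.5364] [380.5429 116.0029] [291.1061 157.4122]
```

View pics/w1.png

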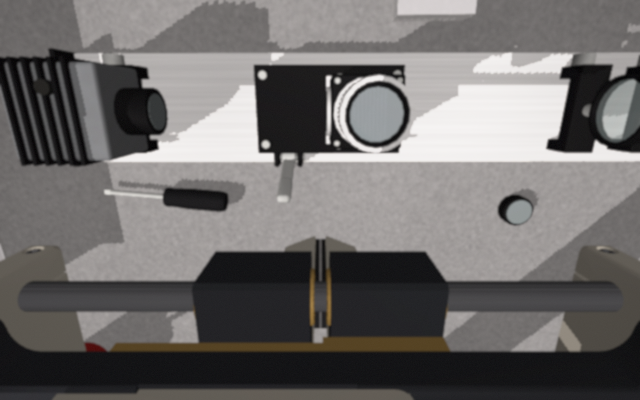

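The wrist view shows the glass at (377,113). The lever runs from (289,160) to its tip at (283,198), and the bench edges lie level in the picture (front at row 162), so the tool yaw matches the bench.

Run:
```python
from h import *
s=robot.observe()
print(ray('wrist',(377,113),.175,s),ray('wrist',(283,197),.097,s),ray('wrist',(289,160),.05,s))
im=cv2.imread('pics/w1.png'); g=im[45:160,325:420]
# refine: dark ring/glass of the cell
hsv=cv2.cvtColor(g,cv2.COLOR_BGR2HSV); 
m=((hsv[...,0]>85)&(hsv[...,0]<125)&(hsv[...,1]>15)&(hsv[...,2]>80)).astype(np.uint8)
c=max(cv2.findContours(m,0,2)[0],key=cv2.contourArea); e=cv2.fitEllipse(c); print(e)
p=(e[0][0]+325,e[0][1]+45); print(p,ray('wrist',p,.174,s))
```

```text
[0.6315 0.0078 0.175 ] [0.5518 0.0844 0.097 ] [0.58   0.0816 0.05  ]Traceback (most recent call last):
  File "<stdin>", line 8, in <module>
cv2.error: OpenCV(4.12.0) /io/opencv/modules/imgproc/src/shapedescr.cpp:361: error: (-201:Incorrect size of input array) There should be at least 5 points to fit the ellipse in function 'fitEllipseNoDirect'
```

Run:
```python
from h import *
s=robot.observe();print(s['tool_pos'],s['tool_rot'],s['qvel'])
s=dict(tool_pos=np.array([.5595,.0432,.2555]),tool_rot=np.array([3.1415,.0006,-.0251]))
print(ray('wrist',(377,113),.175,s),ray('wrist',(283,197),.097,s),ray('wrist',(289,160),.05,s),ray('wrist',(258,152),.056,s),ray('wrist',(405,152),.056,s))
```

```text
[0.5617 0.0471 0.2554] [-3.1388 -0.0016 -0.0228] [-0.0548 -0.0412  0.0889 -0.0164 -0.0177 -0.1043]
[0.629  0.0034 0.175 ] [0.5493 0.08   0.097 ] [0.5774 0.077  0.05  ] [0.5878 0.1088 0.056 ] [ 0.5839 -0.0468  0.056 ]
```

```bash
python3 -m jog '[[[-1,0.006,-0.007,0,-0.12],[-1,0.012,-0.014,0,-0.24],[-1,0.018,-0.022,0,-0.36],[-1,0.024,-0.029,0,-0.48],[-1,0.029,-0.036,0,-0.6]]]' >/dev/null
python3 -m jog '[[[-1,0,0,0,-0.12],[-1,0,0,0,-0.24],[-1,0,0,0,-0.36],[-1,0,0,0,-0.48],[-1,0,0,0,-0.6]]]' >/dev/null
python3 -m jog '[[[-1,0,0,0,-0.12],[-1,0,0,0,-0.24],[-1,0,0,0,-0.371],[-1,0,0,0,-0.371],[-1,0,0,0,-0.371]]]'
python3 - <<'E'
from h import *
s,im=shot('wrist','w2.png'); print(s['tool_pos'],s['tool_rot'],proj('wrist',(.577,.079,.024),s),proj('wrist',(.547,.08,.1),s))
E
```

```text
time: 3.12
tool_pos: [0.5887, 0.0769, 0.2554]
tool_rot: [-3.141, 0.0, 1.543]
contact_force: [0.9, 0.1, 1.0]
opening: 0.0004
grip_force: 0.0
[0.5887 0.0769 0.2554] [-3.141   0.0001  1.5425] [309.5922 169.2921] [275.6768 184.8654]
```

View pics/w2.png

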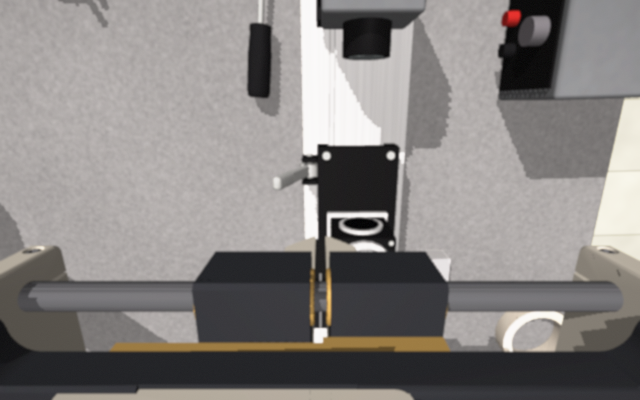

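The lever tip at (276,184) and the pivot at about (309,170) match the prediction within 1 px. Descending behind the lever.

```bash
python3 -m jog '[[[-1,0.006,0.004,0.02,0],[-1,0.006,0.004,0.05,0],[-1,0.006,0.004,0.08,0],[-1,0.006,0.004,0.11,0],[-1,0.006,0.004,0.13,0]]]'
python3 -m jog '[[[-1,0,0,0.015,0],[-1,0,0,0.03,0],[-1,0,0,0.039,0],[-1,0,0,0.039,0],[-1,0,0,0.039,0]]]'
```

```text
time: 3.58
tool_pos: [0.5917, 0.0828, 0.1228]
tool_rot: [-3.138, 0.0, 1.542]
contact_force: [-0.0, 0.0, -0.9]
opening: 0.0005
grip_force: 0.0
time: 4.0
tool_pos: [0.5931, 0.0829, 0.0867]
tool_rot: [-3.141, 0.0, 1.544]
contact_force: [-0.1, 1.0, 0.7]
opening: 0.0005
grip_force: 0.0
```

```bash
python3 -m jog '[[[-1,0,-0.007,0,0],[-1,0,-0.014,0,0],[-1,0,-0.022,0.001,0],[-1,0,-0.03,0.002,0],[-1,0,-0.036,0.003,0]]]'
python3 -m jog '[[[-1,0,-0.006,0.005,0],[-1,0,-0.011,0.009,0],[-1,0,-0.016,0.012,0],[-1,0,-0.02,0.016,0],[-1,0,-0.023,0.02,0]]]'
python3 -m jog '[[[-1,0,-0.003,0.004,0],[-1,0,-0.006,0.008,0],[-1,0,-0.009,0.013,0],[-1,0,-0.012,0.017,0],[-1,0,-0.014,0.02,0]]]'
python3 - <<'E'
from h import *
s,im=shot('side','s2.png'); print(s['contact_force'],proj('side',(.577,.079,.024)))
x,y=proj('side',(.577,.079,.024)).astype(int)
cv2.imwrite('pics/s2c.png',cv2.resize(im[y-70:y+50,x-70:x+70,::-1],None,fx=4,fy=4,interpolation=cv2.INTER_CUBIC))
E
```

```text
time: 4.42
tool_pos: [0.5562, 0.0839, 0.0841]
tool_rot: [3.141, 0.0, 1.546]
contact_force: [0.6, -1.0, -0.9]
opening: 0.0005
grip_force: 0.4
time: 4.83
tool_pos: [0.5339, 0.0844, 0.0634]
tool_rot: [3.141, 0.0, 1.546]
contact_force: [0.8, 0.2, 2.7]
opening: 0.0008
grip_force: 1.3
time: 5.25
tool_pos: [0.5196, 0.0847, 0.0431]
tool_rot: [-3.141, 0.0, 1.546]
contact_force: [1.7, -0.2, 2.1]
opening: 0.0006
grip_force: 1.2
[ 1.6996 -0.1858  2.085 ] [285.3812 233.3274]
```

View pics/s2c.png

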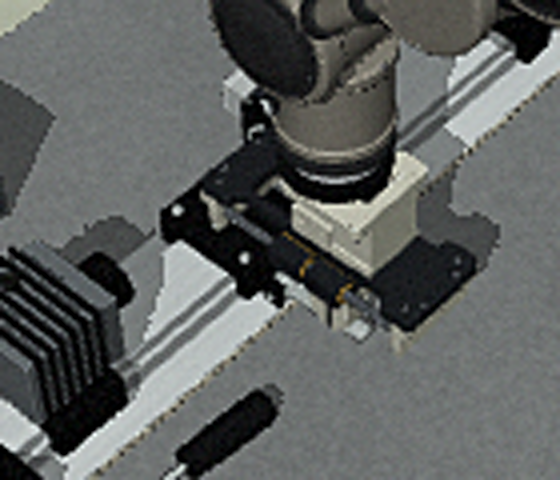

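The lever now lies flat in front, under the closed fingertips at about (350,325). The force is still low, so I'll press on to the stop.

```bash
python3 -m jog '[[[-1,0,0,0.001,0],[-1,0,0,0.002,0],[-1,0,0,0.003,0],[-1,0,0,0.003,0],[-1,0,0,0.003,0]]]'
python3 -m jog '[[[-1,0,0,0.001,0],[-1,0,0,0.002,0],[-1,0,0,0.003,0],[-1,0,0,0.003,0],[-1,0,0,0.003,0]]]'
```

```text
time: 5.72
tool_pos: [0.5192, 0.0848, 0.042]
tool_rot: [-3.14, 0.0, 1.546]
contact_force: [-6.2, -0.1, 17.3]
opening: 0.0007
grip_force: 8.1
time: 6.13
tool_pos: [0.5191, 0.0848, 0.0411]
tool_rot: [-3.141, 0.0, 1.546]
contact_force: [-11.3, -0.9, 38.1]
opening: 0.0006
grip_force: 18.3
```

The stop is reached: the force climbs steeply at the expected height of 0.034. Raising the arm and moving to look steadily at the collar.

```bash
python3 -m jog '[[[-1,0,0,-0.02,0],[-1,0,0,-0.06,0],[-1,0,0,-0.1,0],[-1,0,0,-0.14,0],[-1,0,0,-0.18,0]]]' >/dev/null
python3 -m jog '[[[0,-0.02,0.016,-0.03,0],[1,-0.05,0.04,-0.035,0],[1,-0.08,0.064,-0.035,0],[1,-0.11,0.088,-0.035,0],[1,-0.142,0.113,-0.035,0]]]'
python3 -m jog '[[[1,0,0,0,0],[1,0,0,0,0],[1,0,0,0,0],[1,0,0,0,0]]]'
python3 - <<'E'
from h import *
s,im=shot('wrist','w3.png'); print(s['tool_pos'],s['tool_rot'],proj('wrist',(.628,.003,.175),s),proj('wrist',(.513,.08,.03),s))
E
```

```text
time: 6.97
tool_pos: [0.6295, -0.0609, 0.2525]
tool_rot: [-3.14, -0.001, 1.547]
contact_force: [0.3, 0.5, 0.7]
opening: 0.0292
grip_force: 0.0
time: 7.3
tool_pos: [0.6287, -0.0589, 0.2525]
tool_rot: [-3.14, -0.001, 1.547]
contact_force: [0.7, -0.2, -0.5]
opening: 0.0562
grip_force: 0.0
[ 0.6287 -0.0589  0.2525] [-3.1402 -0.0005  1.5468] [316.3255 126.5578] [204.3899  42.9054]
```

View pics/w3.png

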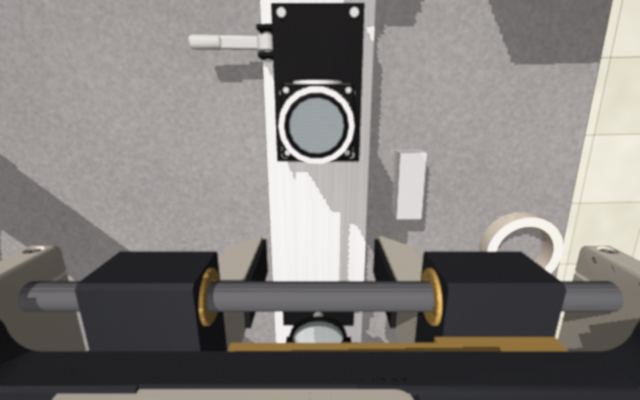

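The lever lies flat at (190–270, 42), and the collar ring is centred at about (316,125). I'll refine this with a contour.

Run:
```python
from h import *
im=cv2.imread('pics/w3.png'); g=cv2.cvtColor(im,cv2.COLOR_BGR2GRAY)[75:170,265:370]
s=dict(tool_pos=np.array([.6287,-.0589,.2525]),tool_rot=np.array([-3.1402,-.0005,1.5468]))
for lo,hi in((90,205),(215,256)):
    m=((g>=lo)&(g<hi)).astype(np.uint8)
    for c in cv2.findContours(m,cv2.RETR_LIST,cv2.CHAIN_APPROX_NONE)[0]:
        if len(c)>80:
            e=cv2.fitEllipse(c); p=(e[0][0]+265,e[0][1]+75)
            if max(e[1])<95: print(lo,len(c),np.round(p,1),np.round(e[1],1),ray('wrist',p,.175,s))
```

```text
90 95 [285.2 145.7] [20.6 37. ] [ 0.6064 -0.0094  0.175 ]
90 106 [265.7 151.1] [ 1.8 57.5] [ 0.5927 -0.0127  0.175 ]
90 155 [316.1 125.1] [53.7 54.8] [0.6279 0.0039 0.175 ]
90 183 [316. 125.] [63.8 64.8] [0.6278 0.004  0.175 ]
90 188 [316. 125.] [64.8 66.4] [0.6279 0.004  0.175 ]
90 223 [315.8 124.9] [75.5 78.2] [0.6277 0.004  0.175 ]
215 192 [316.  125.1] [67.2 68.4] [0.6279 0.004  0.175 ]
215 217 [315.8 124.9] [73.2 76. ] [0.6277 0.0041 0.175 ]
215 223 [273.8 129.6] [20.4 94.8] [0.5992 0.0017 0.175 ]
```

```bash
python3 -m jog '[[[1,0.015,-0.001,0,0],[1,0.04,-0.002,0,0],[1,0.0625,-0.002,0,0],[1,0.0625,-0.002,0,0],[1,0.0625,-0.002,0,0]]]' 
python3 -m jog '[[[1,0,0,0.025,0],[1,0,0,0.05,0],[1,0,0,0.075,0],[1,0,0,0.1,0],[1,0,0,0.1,0]]]'
python3 -m jog '[[[0,0,0,0,0],[0,0,0,0,0],[0,0,0,0,0],[0,0,0,0,0]]]' 8
python3 -m jog '[[[-0.1,0,0,0,0],[-0.3,0,0,0,0],[-0.3,0,0,0,0],[-0.3,0,0,0,0]]]'
```

```text
time: 7.77
tool_pos: [0.6286, 0.0051, 0.2533]
tool_rot: [3.141, 0.0, 1.549]
contact_force: [0.3, -0.1, -0.1]
opening: 0.0902
grip_force: 0.0
time: 8.18
tool_pos: [0.6259, 0.0026, 0.1477]
tool_rot: [-3.132, -0.0, 1.546]
contact_force: [-0.9, 0.2, -0.9]
opening: 0.092
grip_force: 0.0
time: 8.52
tool_pos: [0.63, 0.0023, 0.1547]
tool_rot: [3.138, 0.0, 1.546]
contact_force: [-0.7, -0.2, -0.2]
opening: 0.0701
grip_force: 0.0
time: 8.85
tool_pos: [0.6275, 0.0025, 0.1532]
tool_rot: [-3.138, 0.0, 1.546]
contact_force: [-7.4, -0.1, 5.4]
opening: 0.0518
grip_force: 8.0
```

```bash
python3 -m jog '[[[-0.3,0,0,0,0],[-0.3,0,0,0,0],[-0.3,0,0,0,0],[-0.3,0,0,0,0]]]'
python3 -m jog '[[[-0.3,0,0,0.001,0],[-0.3,0,0,0.001,0],[-0.3,0,0,0.001,0.0],[-0.3,0,0,0.001,0]]]'
```

```text
time: 9.18
tool_pos: [0.6275, 0.0025, 0.1532]
tool_rot: [-3.138, 0.0, 1.546]
contact_force: [-7.2, -0.7, 5.8]
opening: 0.052
grip_force: 8.0
time: 9.52
tool_pos: [0.6275, 0.0025, 0.153]
tool_rot: [-3.139, 0.0, 1.546]
contact_force: [-8.2, 0.7, 9.8]
opening: 0.0517
grip_force: 8.0
```

```bash
python3 -m jog '[[[-0.3,0,-0.0007,-0.0005,0],[-0.3,0,-0.0007,-0.0005,0],[-0.3,0,-0.0007,-0.0005,0],[-0.3,0,-0.0007,-0.0005,0]]]' 15
python3 -m jog '[[[-0.3,0,0,0,0.04],[-0.3,0,0,0,0.08],[-0.3,0,0,0,0.12],[-0.3,0,0,0,0.16],[-0.3,0,0,0,0.16]]]'
```

```text
time: 9.85
tool_pos: [0.6274, 0.0025, 0.1531]
tool_rot: [-3.14, 0.0, 1.546]
contact_force: [-6.7, -0.7, 6.9]
opening: 0.0517
grip_force: 15.0
time: 10.27
tool_pos: [0.6274, 0.0025, 0.1531]
tool_rot: [-3.14, 0.0, 1.384]
contact_force: [-6.6, 0.5, 7.2]
opening: 0.0516
grip_force: 15.0
```

```bash
python3 -m jog '[[[-0.3,-0.0002,-0.001,0,0],[-0.3,-0.0004,-0.002,0,0],[-0.3,-0.0004,-0.002,0,0],[-0.3,-0.0004,-0.002,0,0]]]'
python3 -m jog '[[[-0.3,0,0,0,0.04],[-0.3,0,0,0,0.08],[-0.3,0,0,0,0.12],[-0.3,0,0,0,0.16],[-0.3,0,0,0,0.16]]]'
```

```text
time: 10.6
tool_pos: [0.6272, 0.0025, 0.1531]
tool_rot: [3.139, -0.0, 1.386]
contact_force: [1.2, 0.8, 6.1]
opening: 0.0511
grip_force: 15.0
time: 11.02
tool_pos: [0.6271, 0.0025, 0.1531]
tool_rot: [3.139, -0.001, 1.224]
contact_force: [1.2, 0.3, 6.4]
opening: 0.0516
grip_force: 15.0
```

```bash
for i in 1 2 3; do python3 -m jog '[[[-0.3,0,0,0,0.04],[-0.3,0,0,0,0.08],[-0.3,0,0,0,0.12],[-0.3,0,0,0,0.16],[-0.3,0,0,0,0.16]]]' | grep -v -e open -e grip; done
```

```text
time: 11.43
tool_pos: [0.6271, 0.0026, 0.1531]
tool_rot: [3.14, -0.001, 1.064]
contact_force: [0.6, 1.3, 5.2]
time: 11.85
tool_pos: [0.6271, 0.0026, 0.1531]
tool_rot: [3.14, -0.001, 0.904]
contact_force: [0.4, -0.1, 6.7]
time: 12.27
tool_pos: [0.6271, 0.0026, 0.1531]
tool_rot: [3.14, -0.002, 0.744]
contact_force: [0.9, -0.1, 6.0]
```

```bash
for i in 1 2 3; do python3 -m jog '[[[-0.3,0,0,0,0.04],[-0.3,0,0,0,0.08],[-0.3,0,0,0,0.12],[-0.3,0,0,0,0.16],[-0.3,0,0,0,0.16]]]' | grep -v -e open -e grip; done
```

```text
time: 12.68
tool_pos: [0.6271, 0.0027, 0.1531]
tool_rot: [3.14, -0.002, 0.584]
contact_force: [-0.3, 1.5, 6.8]
time: 13.1
tool_pos: [0.627, 0.0027, 0.1531]
tool_rot: [3.141, -0.002, 0.424]
contact_force: [0.7, 2.0, 6.1]
time: 13.52
tool_pos: [0.627, 0.0027, 0.1522]
tool_rot: [3.141, -0.002, 0.264]
contact_force: [3.1, 1.4, -0.3]
```

The force fell away and the cell sank at yaw 0.264, so the keyways are over the pins. Pressing down gently.

```bash
python3 -m jog '[[[-0.3,0,0,0,0.02],[-0.3,0,0,0.0005,0.04],[-0.3,0,0,0.001,0.04],[-0.3,0,0,0.002,0.04],[-0.3,0,0,0.003,0.04]]]'; python3 -c "
from h import *
s=robot.observe(); print(s['torque'])"
python3 -m jog '[[[-0.3,0,0,0.001,0],[-0.3,0,0,0.002,0],[-0.3,0,0,0.003,0],[-0.3,0,0,0.003,0],[-0.3,0,0,0.003,0]]]'; python3 -c "
from h import *
s=robot.observe(); print(s['torque'])"
```

```text
time: 13.93
tool_pos: [0.6269, 0.0027, 0.1496]
tool_rot: [3.141, -0.002, 0.226]
contact_force: [4.1, 1.6, 4.7]
opening: 0.0516
grip_force: 15.0
[ 0.535  -0.6594 -0.1107]
time: 14.35
tool_pos: [0.6269, 0.0027, 0.1469]
tool_rot: [3.141, -0.002, 0.226]
contact_force: [3.5, 3.1, 4.5]
opening: 0.0514
grip_force: 15.0
[ 0.624  -0.6448 -0.0956]
```

```bash
python3 -m jog '[[[-0.3,0,0,0.001,0],[-0.3,0,0,0.002,0],[-0.3,0,0,0.003,0],[-0.3,0,0,0.003,0],[-0.3,0,0,0.003,0]]]' 25
python3 -m jog '[[[-0.3,0,0,0.0005,0],[-0.3,0,0,0.001,0],[-0.3,0,0,0.001,0],[-0.3,0,0,0.001,0],[-0.3,0,0,0.001,0]]]'; python3 -c "
from h import *
s=robot.observe(); print(s['torque'])"
```

```text
time: 14.77
tool_pos: [0.627, 0.0027, 0.1448]
tool_rot: [3.141, -0.003, 0.226]
contact_force: [2.5, 3.3, 9.4]
opening: 0.0516
grip_force: 25.0
time: 15.18
tool_pos: [0.627, 0.0027, 0.1447]
tool_rot: [3.141, -0.003, 0.226]
contact_force: [1.2, 2.2, 15.0]
opening: 0.0515
grip_force: 25.0
[ 0.7456  0.0253 -0.0438]
```

```bash
python3 -m jog '[[[-0.3,0,0,0.0005,0],[-0.3,0,0,0.001,0],[-0.3,0,0,0.001,0],[-0.3,0,0,0.001,0],[-0.3,0,0,0.001,0]]]' 35
python3 - <<'E'
from h import *
s,im=shot('side','s3.png'); print(s['torque'])
s2,im2=shot('scene','c3.png')
a=im[135:215,250:340,::-1]; b=im2[175:255,292:382,::-1]
cv2.imwrite('pics/h.png',cv2.resize(np.hstack([a,b]),(790,351),interpolation=cv2.INTER_CUBIC))
a0=cv2.imread('pics/side0.png');b0=cv2.imread('pics/scene0.png')
E
```

```text
time: 15.6
tool_pos: [0.6271, 0.0027, 0.1447]
tool_rot: [3.14, -0.004, 0.226]
contact_force: [-2.0, 3.7, 18.9]
opening: 0.0511
grip_force: 35.0
[ 0.7177  0.3497 -0.0199]
```

View pics/h.png

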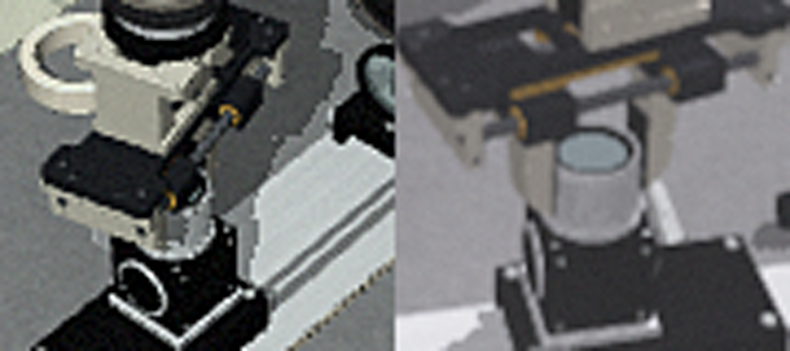

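The collar is gripped and looks seated on the port disc, with its glass at about (338,209.6) in the scene view. I'll compare the glass shift with the one expected for 9 mm.

Run:
```python
from h import *
for z in(.175,.168,.1668,.166): print(z,proj('scene',(.6275,.003,z)))
for f,y0 in(('scene0',190),('c3',190)):
    im=cv2.imread(f'pics/{f}.png')[y0:230,318:358]; im=cv2.resize(im,None,fx=4,fy=4,interpolation=cv2.INTER_CUBIC)
    b,g,r=[im[...,i].astype(int) for i in range(3)]; m=((b-r>12)).astype(np.uint8)
    cs=[c for c in cv2.findContours(m,0,1)[0] if len(c)>20]
    for c in cs:
        if 300<cv2.contourArea(c)<8000: e=cv2.fitEllipse(c); print(f,e[0][0]/4+318,e[0][1]/4+y0,np.array(e[1])/4,cv2.boundingRect(c))
```

```text
0.175 [337.0565 205.7988]
0.168 [336.9736 208.2647]
0.1668 [336.9595 208.6851]
0.166 [336.9501 208.965 ]
scene0 336.93971061706543 206.6823902130127 [ 7.854  15.2531] (45, 50, 63, 33)
c3 336.83957862854004 209.65402221679688 [ 7.9727 15.2767] (45, 62, 62, 34)
```

```bash
T='python3 -c "from h import *;s=robot.observe();print(s[\"torque\"],s[\"tool_pos\"]*1000)"'
python3 -m jog '[[[-0.3,-0.0003,-0.0011,0,0],[-0.3,-0.0003,-0.0011,0,0],[-0.3,-0.0003,-0.0011,0,0],[-0.3,-0.0003,-0.0011,0,0]]]'|grep -v op; eval $T
python3 -m jog '[[[-0.3,0,0,0,0.02],[-0.3,0,0,0,0.04],[-0.3,0,0,0,0.04],[-0.3,0,0,0,0.04]]]'|grep -v op; eval $T
```

```text
time: 16.03
tool_pos: [0.627, 0.0028, 0.1447]
tool_rot: [3.139, -0.005, 0.226]
contact_force: [0.4, 0.4, 19.1]
grip_force: 35.0
[ 0.3023  0.1012 -0.056 ] [627.0356   2.8028 144.7041]
time: 16.37
tool_pos: [0.627, 0.0028, 0.1447]
tool_rot: [3.139, -0.005, 0.186]
contact_force: [-0.5, 0.1, 18.2]
grip_force: 35.0
[ 0.2821  0.0781 -0.0141] [627.038    2.7973 144.7119]
```

```bash
T='python3 -c "from h import *;s=robot.observe();print(s[\"torque\"],s[\"tool_pos\"]*1000)"'
python3 -m jog '[[[-0.3,0,0,0.001,0],[-0.3,0,0,0.002,0],[-0.3,0,0,0.002,0.03],[-0.3,0,0,0.002,0.03],[-0.3,0,0,0.002,0.03]]]' 45|grep -v op; eval $T
python3 -m jog '[[[-0.3,0,0,0,-0.03],[-0.3,0,0,0,-0.06],[-0.3,0,0,0,-0.06],[-0.3,0,0,0,-0.06]]]'|grep -v op; eval $T
```

```text
time: 16.78
tool_pos: [0.6272, 0.0028, 0.1446]
tool_rot: [3.139, -0.006, 0.156]
contact_force: [-4.6, 0.3, 29.8]
grip_force: 45.0
[ 0.3749  0.8494 -0.0393] [627.1538   2.8132 144.5709]
time: 17.12
tool_pos: [0.6271, 0.0028, 0.1445]
tool_rot: [3.138, -0.006, 0.216]
contact_force: [-4.0, 0.2, 28.8]
grip_force: 45.0
[ 0.343   0.7923 -0.011 ] [627.1458   2.7929 144.544 ]
```

Run:
```python
from h import *
a=cv2.imread('pics/scene0.png',0).astype(np.float32)
bs=[robot.read_camera('scene') for _ in range(3)]
b=np.mean([cv2.cvtColor(x,cv2.COLOR_RGB2GRAY).astype(np.float32) for x in bs],0).astype(np.float32)
# glass + ring patch, and a fixed carriage patch as a control
for nm,(x0,y0,x1,y1) in dict(glass=(327,199,348,213),lowrim=(331,213,345,229),ctrl=(318,238,380,262)).items():
    t=a[y0:y1,x0:x1]; W=np.eye(2,3,dtype=np.float32); W[:,2]=(x0,y0+(0 if nm=='ctrl' else 3))
    cc,W=cv2.findTransformECC(t,b,W,cv2.MOTION_TRANSLATION,(3,200,1e-6),None,1); print(nm,cc,W[:,2]-[x0,y0])
print(proj('scene',(.6275,.003,.166))-proj('scene',(.6275,.003,.175)), proj('scene',(.6275,.004,.056))-proj('scene',(.6275,.003,.056)))
print(robot.observe()['contact_force'])
```

```text
Traceback (most recent call last):
cv2.error: OpenCV(4.12.0) /io/opencv/modules/video/src/ecc.cpp:589: error: (-7:Iterations do not converge) The algorithm stopped before its convergence. The correlation is going to be minimized. Images may be uncorrelated or non-overlapped in function 'findTransformECC'
```

Run:
```python
from h import *
a=cv2.imread('pics/scene0.png',0)
b=cv2.cvtColor(robot.read_camera('scene'),cv2.COLOR_RGB2GRAY)
U=lambda i:cv2.resize(i,None,fx=10,fy=10,interpolation=cv2.INTER_CUBIC)
for nm,(x0,y0,x1,y1) in dict(glass=(326,198,349,214),ctrl=(318,238,380,262),ctrl2=(350,240,380,262)).items():
    r=cv2.matchTemplate(U(b[y0-6:y1+6,x0-6:x1+6]),U(a[y0:y1,x0:x1]),cv2.TM_CCOEFF_NORMED); _,v,_,p=cv2.minMaxLoc(r); print(nm,v,np.array(p)/10-6)
print(proj('scene',(.6275,.003,.166))-proj('scene',(.6275,.003,.175)), proj('scene',(.6275,.004,.056))-proj('scene',(.6275,.003,.056)))
```

```text
glass 0.32501620054244995 [-0.2  2.9]
ctrl 0.996226966381073 [0. 0.]
ctrl2 0.9941520690917969 [0. 0.]
[-0.1064  3.1662] [ 0.3906 -0.0601]
```

The stop is firm, but tool travel (8.4 mm) and the glass shift leave about 0.6 mm of doubt. I'll ease up to the spring's rest height, regrip centred, and press again, which should take about 7.0 mm of travel.

```bash
python3 -m jog '[[[-0.3,0,0,-0.002,0],[-0.3,0,0,-0.004,0],[-0.3,0,0,-0.006,0],[-0.3,0,0,-0.008,0],[-0.3,0,0,-0.008,0]]]' 20|grep -v op
python3 -m jog '[[[0.2,0,0,0,0],[0.2,0,0,0,0],[0.2,0,0,0,0],[0.2,0,0,0,0],[0.2,0,0,0,0]]]' |grep -v open:
python3 - <<'E'
from h import *
im=robot.read_camera('scene');cv2.imwrite('pics/c4.png',im[:,:,::-1])
a=cv2.imread('pics/c3.png');s=robot.observe();print(s['tool_pos'],s['contact_force'])
for f in('scene0','c3','c4'):
    im=cv2.imread(f'pics/{f}.png')[190:230,318:358]; im=cv2.resize(im,None,fx=8,fy=8,interpolation=cv2.INTER_CUBIC)
    m=((im[...,0].astype(int)-im[...,2])>12).astype(np.uint8)
    c=max(cv2.findContours(m,0,1)[0],key=cv2.contourArea); e=cv2.fitEllipse(c); x,y,w,h=cv2.boundingRect(c); print(f,e[0][1]/8,y/8,(y+h)/8)
E
```

```text
time: 17.73
tool_pos: [0.627, 0.0027, 0.1484]
tool_rot: [3.139, -0.003, 0.216]
contact_force: [6.0, -0.1, 3.0]
grip_force: 20.0
time: 18.15
tool_pos: [0.6252, 0.0034, 0.1466]
tool_rot: [-3.141, 0.002, 0.216]
contact_force: [0.8, -0.1, 0.0]
opening: 0.0553
grip_force: 0.0
[0.6254 0.0034 0.1468] [-0.1578  0.3115 -0.0956]
scene0 16.73834800720215 12.625 20.875
c3 19.728416442871094 15.375 23.875
c4 17.355314254760742 13.125 21.5
```

```bash
python3 -m jog '[[[0.2,0.0015,0.0005,-0.003,0],[0.2,0.0015,0.0005,-0.005,0],[0.2,0.0015,0.0005,-0.005,0],[0.2,0.0015,0.0005,-0.005,0]]]' |grep -v op
python3 -m jog '[[[-0.3,0,0,0,0],[-0.3,0,0,0,0],[-0.3,0,0,0,0],[-0.3,0,0,0,0],[-0.3,0,0,0,0]]]' 20
python3 -m jog '[[[-0.3,0,0,0.001,0],[-0.3,0,0,0.002,0],[-0.3,0,0,0.003,0],[-0.3,0,0,0.004,0],[-0.3,0,0,0.004,0]]]' |grep -v op
python3 -m jog '[[[-0.3,0,0,0.001,0],[-0.3,0,0,0.002,0],[-0.3,0,0,0.003,0],[-0.3,0,0,0.004,0],[-0.3,0,0,0.004,0]]]' 30 |grep -v op
python3 -m jog '[[[-0.3,0,0,0.0005,0],[-0.3,0,0,0.001,0],[-0.3,0,0,0.001,0],[-0.3,0,0,0.001,0],[-0.3,0,0,0.001,0]]]' 30
```

```text
time: 18.53
tool_pos: [0.6275, 0.0033, 0.1525]
tool_rot: [3.141, -0.0, 0.216]
contact_force: [-1.0, -0.7, 0.3]
grip_force: 0.0
time: 18.95
tool_pos: [0.6275, 0.0032, 0.1523]
tool_rot: [3.141, -0.0, 0.216]
contact_force: [-0.3, -0.2, 0.5]
opening: 0.0517
grip_force: 20.0
time: 19.37
tool_pos: [0.6275, 0.0032, 0.1484]
tool_rot: [3.141, -0.0, 0.216]
contact_force: [-0.0, -1.6, 3.5]
grip_force: 20.0
time: 19.78
tool_pos: [0.6275, 0.0032, 0.1454]
tool_rot: [3.141, -0.001, 0.216]
contact_force: [-1.5, -1.1, 9.5]
grip_force: 30.0
time: 20.2
tool_pos: [0.6276, 0.0032, 0.1453]
tool_rot: [3.141, -0.002, 0.216]
contact_force: [-5.3, -1.1, 14.8]
opening: 0.0514
grip_force: 30.0
```

Travel to the stop was exactly 7.0 mm, so the cell is fully home, held with about 15 N and gripped at 30 N. Letting it settle, then handing in.

```bash
python3 -m jog '[[[-0.3,-0.0004,0,0,0],[-0.3,-0.0004,0,0,0],[-0.3,-0.0004,0,0,0],[-0.3,-0.0004,0,0,0]]]'
python3 -c "
from cell import robot
print(robot.hand_in())"
```

```text
time: 20.53
tool_pos: [0.6275, 0.0032, 0.1453]
tool_rot: [3.141, -0.003, 0.216]
contact_force: [-2.6, -0.3, 13.0]
opening: 0.0514
grip_force: 30.0
the job is handed in; nothing more can be done
None
```

I handed the job in at about 20.5 s: the cam lever is down at its stop, the filter cell is keyed and pressed home (7.0 mm of travel to a firm stop), the collar is still gripped at 30 N and pressed with about 13 N, the carriage did not shift in the camera check, and I did not recheck the loose things.

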